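Set the length stop of a cork trimming jig and load a cork

ROBOT

A 6-joint arm with a two-finger parallel gripper is mounted at the origin on a cart in front of the work surface, level with it; the furniture and walls round the work are solid. World frame = base frame: x ahead of the robot, y to its left, z up, the work surface at z = 0. Lengths are in m, angles in rad, forces in N, time in s.
With the tool pointing down it reaches from about 0.25 to 0.775 m from the base axis. Payload 4 kg.
Tool frame: the origin (TCP) lies at the centre of the arm's flange, where the gripper is bolted on; the fingertips stand 199 mm ahead of it and the grasp point (between the pads) lies 180 mm ahead of it; z points along the fingers, y is the line along which they close (so a half turn about z gives the same grasp; the last joint's range is limited). The gripper opens to 94 mm and grips with 3 to 60 N. Pads are 16 mm wide; open, the fingers measure 119 mm over their backs; the gripper's body (75 mm by 177 mm) begins 78 mm behind the grasp point.
Start: joints at [-1.412, 0.087, 1.371, -0, 1.684, -0.103], TCP at [0.142, -0.531, 0.405] pointing down, gripper open.
Joint ranges: [-3.1, 3.1], [-0.76, 2.03], [0.27, 2.55], [-1.08, 4.22], [0.17, 2.65], [-2.57, 2.57]. Speed limits (rad/s): [2.79, 2.79, 3.14, 3.14, 3.14, 3.14].

INTERFACE

Orientations are given as [roll, pitch, yaw] about the fixed x, y, z axes, in that order (R = Rz(yaw) Ry(pitch) Rx(roll)).
In Python, from bench import robot, eyes, models gives the robot as it stands.
- The arm moves only by the tool step_arm, never from a script. Its argument "commands" is a list that holds one entry, the list of rows, each a list of 7 numbers: the shift along the tool's x, y, z in mm, then the turn, a rotation vector about the tool's x, y, z in rad, then the finger opening in mm, from 0 to 94. In form: [[[tx, ty, tz, wx, wy, wz, gripper], ...]]. A call has 1 to 20 rows; each row shifts and turns the commanded pose from where the row before left it, along the tool's axes as they then stand; what a row does not reach is not made up. A row lasts 1/8 s, in which the tool goes at most 62.5 mm and 10.7 degrees, less where a joint would pass 70% of its speed; a pose out of reach is approached as far as the arm can. A call is refused whole if a number of a shift passes 62.5 or a number of a turn 0.188, either way. A call with a gripper value outside its range is refused whole. The fingers move at their own pace and stop on an object; the grip force is fixed at half the most. Time passes only in rows, so rows that do not move let the fingers close. It gives the time, the measured TCP pose, the force, the opening and the grip force at its end, in the units of the state.
- robot.get_obs(): the state, without advancing time (a new reading comes with each control period).
- eyes.snapshot(name): name is "side" or "top" or "wrist"; returns a dict with "color" (480x640x3 uint8, red, green, blue), "camera_matrix" (3x3 intrinsics, pixels), "eye" and "rotation" of the camera in the world; the wrist camera has in their place "tool_from_camera" (4x4, takes a point from camera to tool coordinates, whose origin is the TCP and whose axes are the flange's). Camera axes: x right, y up, looking along -z (the intrinsics and any distortion apply to the point x, -y, -z); pixel columns grow to the right and rows downward; lengths in m; the calibration is good to about 2 mm. A picture is of the moment at which its call begins: read the wrist's pose just before it. There is no depth.
- robot.close_job(): hands the job in; it is judged then, once.
Trained networks look in a picture, given as the dict that the camera call returned (one of the last four; its "shot" number tells which), for a name from the list of things; names that differ only in an ending like _2 or _b are one class to them, and where a whole thing is asked for, a point or a joint stands for the part that bears it (a point fixed in the world has none). Each returns a list of dicts, best first, with "confidence" (0 to 1); they miss things now and then, are a little off and sometimes report something else, mostly with a low value. They report only what shows in the picture. A call takes as long as a camera call. They do not tell look-alikes from the thing itself.
- models.masks_of(picture, query): "mask" (480x640 bool, what is visible of it) and "xy" ([column, row] in pixels, amid what is visible of it).
- models.tip_of(picture, query): "xy" ([column, row] in pixels: a listed point, or the origin of a listed thing).
The state is a dict: "time": time; "joint_positions": joint angles; "qvel": joint speeds; "joint_torque": joint torques, N m; "tool_pos": TCP position; "ee_rot": TCP orientation; "wrist_force": force on the tool from outside, world axes, zero at the start; "wrist_torque": the same for the moment, N m; "width": finger opening in m; "finger_force": force on a finger pad.
Only numpy, scipy, OpenCV 4.12 (cv2) and the standard library are available. Lean on these libraries where they do the work, as an engineer would, in place of code of your own. Each camera call takes 0.05 s, during which the arm holds its last target. There are 200 camera calls.

TASK

Set up the cork trimming jig: tap the stop forward by its sprung blue button, a little at a time, until the black pointer stands on the red mark, and never let it run past the mark. Then lay the loose cork in the wooden trough with its end against the steel stop bar, without shifting the stop off the mark. Leave the other things where they are.

Things in the scene. Friction and masses are not known exactly. Their poses are not given: they have to be found in the camera images.
- jig: Cork trimming jig, fixed: dark wooden base 72 x 270 x 12 mm, in its middle an aluminium housing 56 mm wide, 85 mm long, top 41 mm above the table. Origin on the table, on the jig's middle line; the y axis runs along the jig, the way the stop is tapped. Base from y = -140 to +130 mm, housing -55 to +30 mm, wooden trough for the cork +30 to +125 mm.
- button_face (a point): Centre of the outer face of the blue button (disc 26 mm across, 25 mm above the table) at the jig's -y end. Push it along +y with closed fingertips. It rides on a spring (300 N/m, 35 mm travel) behind the stop bar and springs back when let go; the stop moves only once the spring beats its friction, which is hidden and differs each time (about 3 to 8 N).
- stop (a joint): Travel of the steel stop bar along the jig's +y in m, 0 (rearmost) to 0.042. Stiff: it stays where it is left. Only the button moves it forward.
- pointer (a point): Tip of the black pointer on top of the housing, 42 mm above the table; it moves with the stop.
- mark: Red mark 6 mm wide (along the jig), fixed on the housing's top edge beside the pointer's tip; its place along the jig differs each time. Axes parallel to the jig's; origin on the jig's middle line, 41 mm above the table, at the middle of the mark's width. The pointer is on the mark when the pointer's y in this frame is 0.
- stop_face (a point): Centre of the front end of the steel stop bar in the trough (bar 20 mm wide, 5.5 mm high); it looks along the jig's +y. The cork's end goes against it. Trough: floor 12 mm above the table, 22 mm wide, walls 13 mm thick, their tops 17 mm above the table, about level with the bar's top. The cork lies on the floor and its axis stands 24 mm above the table. It takes over 9 N to push the stop back.
- cork: Wine cork, a cylinder 24 mm in diameter and 44 mm long, lying on the table; loose, 15 g. Origin on its underside (12 mm from its axis) at mid length as it starts; its x axis is the long axis.
- cork_center (a point): Centre of the cork.
- red_cap: Red screw cap, 30 mm across, 16 mm high, loose on the table; origin under its centre. A bystander.
- yellow_scraper: Yellow flat razor scraper, 116 x 38 x 15 mm, loose; origin under its centre, long axis x. A bystander.
- wire_pad: Steel wool pad, 63 x 65 x 26 mm, loose; origin under its centre. A bystander.
Mind the look-alikes: they are no part of the job. Several things look just like the cork: the one meant starts farthest from the robot's base.

How it is judged:
On the way:
1. the pointer stands on the red mark (within 3 mm) and the button is let go (y of pointer in the frame of mark between -0.003 and 0.003 m and velocity of joint stop below 0.002 m/s and contact force between the fingers and jig below 0.1 N), for 0.2 s.
At the end, for the whole second after the job is handed in: The pointer is on the red mark, within 3 mm of its middle either way; the cork lies at rest on the trough floor, its axis along the trough (within 0.12 rad), its end within 3 mm of the stop bar's face, and is let go (y of pointer in the frame of mark between -0.003 and 0.003 m and y of cork_center in the frame of stop_face between 0.0205 and 0.025 m and x of cork_center in the frame of stop_face between -0.004 and 0.004 m and height (world z) of cork_center below 0.027 m and angle between the x axis of cork and the y axis of jig, either way round below 0.12 rad and linear speed of cork below 0.01 m/s and contact force between the fingers and cork below 0.05 N); the robot touches nothing.
It fails at once if the pointer runs more than 3 mm past the middle of the mark (y of pointer in the frame of mark above 0.003 m).
It fails at once if the red cap is moved by more than 25 mm (distance of red_cap from where it was at the start of the episode above 0.025 m).
It fails at once if the yellow scraper is moved by more than 25 mm (distance of yellow_scraper from where it was at the start of the episode above 0.025 m).
It fails at once if the steel wool pad is moved by more than 25 mm (distance of wire_pad from where it was at the start of the episode above 0.025 m).
It also fails if it takes over 58 s, if anything falls off the work surface, if the arm or the gripper's body presses on something with over 40 N, if the wrist force passes 120 N, or if a joint passes its speed limit or range.

## Working session

There is one attempt and no reset: what is moved stays moved. The work goes in short steps, Python scripts to look and compute and a tool call to move; the robot and the scene stay as the last step left them, time stands still between calls to the robot, and variables do not carry over. Pictures are saved under pics/ and viewed, at most 10 in all, crops included, and the job is handed in when it is done.

Besides the shell and the picture viewer there is one more tool, called after "Call:" as name([rows], argument=value, ...), one row to a line, values as JSON. step_arm: Moves the arm, as the interface text tells. Its arguments: {"type":"object","properties":{"commands":{"type":"array"}},"required":["commands"]}

```bash
mkdir -p pics; ls; cat > h.py <<'E'
import numpy as np, cv2
from scipy.spatial.transform import Rotation as Ro
from bench import robot, eyes, models
def cam(p, obs=None):
    if "eye" in p: return np.array(p["eye"]), np.array(p["rotation"])
    T=np.array(p["tool_from_camera"]); R=rot(obs)
    return np.array(obs["tool_pos"])+R@T[:3,3], R@T[:3,:3]
def rot(o):
    r=np.array(o["ee_rot"],float)
    return r if r.shape==(3,3) else Ro.from_euler('xyz',r).as_matrix()
def ray(p,xy,z,obs=None):
    e,R=cam(p,obs); K=np.array(p["camera_matrix"])
    d=np.linalg.solve(K,[xy[0],xy[1],1]); d=R@np.array([d[0],-d[1],-d[2]])
    return e+d*(z-e[2])/d[2]
def proj(p,X,obs=None):
    e,R=cam(p,obs); c=R.T@(np.array(X)-e); u=np.array(p["camera_matrix"])@[c[0],-c[1],-c[2]]
    return u[:2]/u[2]
def save(p,n,crop=None,s=1):
    im=p["color"][...,::-1]
    if crop: x0,y0,x1,y1=crop; im=im[y0:y1,x0:x1]
    cv2.imwrite("pics/"+n,cv2.resize(im,None,fx=s,fy=s,interpolation=cv2.INTER_CUBIC))
E
python3 - <<'E'
from h import *
o=robot.get_obs(); print(o)
t=eyes.snapshot("top"); print({k:v for k,v in t.items() if k!="color"})
save(t,"top.png")
for q,z in [("jig",0),("button_face",.025),("pointer",.042),("mark",.041),("stop_face",.015),("cork_center",.012),("cork",.0),("red_cap",0),("yellow_scraper",0),("wire_pad",0)]:
    for d in models.tip_of(t,q): print(q,np.round(d["xy"],1),round(d["confidence"],2),ray(t,d["xy"],z).round(4))
s=eyes.snapshot("side"); save(s,"side.png")
print({k:v for k,v in s.items() if k!="color"})
for q,z in [("jig",0),("button_face",.025),("pointer",.042),("mark",.041),("stop_face",.015),("cork_center",.012)]:
    for d in models.tip_of(s,q): print(q,np.round(d["xy"],1),round(d["confidence"],2),ray(s,d["xy"],z).round(4))
E
```

```text
pics
{'time': 0.0, 'joint_positions': array([-1.41210052e+00,  8.79683719e-02,  1.37222996e+00, -1.59445251e-06,
        1.68357399e+00, -1.03094318e-01]), 'qvel': array([ 0.00017067, -0.00139998, -0.00042056, -0.00082507, -0.00219505,
        0.00121718]), 'joint_torque': array([ 4.02117030e-04, -3.40176558e+01, -3.02434409e+01,  7.17619085e-02,
        3.28643317e-02, -1.82806825e-04]), 'tool_pos': array([ 0.14232772, -0.53116   ,  0.40350871]), 'ee_rot': array([-3.13942440e+00, -2.22736863e-04,  2.61789703e-01]), 'wrist_force': array([-0.37322295,  0.24241769,  0.16304818]), 'wrist_torque': array([-0.01761145, -0.01494985, -0.05464298]), 'finger_force': 0.0, 'width': 0.09427048810772697}
{'camera_matrix': array([[573.34406115,   0.        , 327.55578149],
       [  0.        , 573.34406115, 249.8445357 ],
       [  0.        ,   0.        ,   1.        ]]), 'eye': array([0.43895012, 0.0484679 , 1.54883275]), 'rotation': array([ 0.08408276, -0.00839213, -1.59101796]), 'shot': 1}Traceback (most recent call last):
  File "<stdin>", line 6, in <module>
  File "h.py", line 14, in ray
    return e+d*(z-e[2])/d[2]
                        ~^^^
IndexError: invalid index to scalar variable.
```

```bash
sed -i 's/return np.array(p\["eye"\]), np.array(p\["rotation"\])/return np.array(p["eye"]), rot({"ee_rot":p["rotation"]})/' h.py
python3 - <<'E'
from h import *
o=robot.get_obs(); 
t=eyes.snapshot("top")
save(t,"top.png")
for q,z in [("jig",0),("button_face",.025),("pointer",.042),("mark",.041),("stop_face",.015),("cork_center",.012),("cork",.0),("red_cap",0),("yellow_scraper",0),("wire_pad",0)]:
    for d in models.tip_of(t,q): print(q,np.round(d["xy"],1),round(d["confidence"],2),ray(t,d["xy"],z).round(4))
s=eyes.snapshot("side"); save(s,"side.png")
print({k:v for k,v in s.items() if k!="color"})
for q,z in [("jig",0),("button_face",.025),("pointer",.042),("mark",.041),("stop_face",.015),("cork_center",.012)]:
    for d in models.tip_of(s,q): print(q,np.round(d["xy"],1),round(d["confidence"],2),ray(s,d["xy"],z).round(4))
E
```

```text
jig [348.5 278.7] 0.69 [ 0.4899 -0.0221  0.    ]
button_face [393.8 282.8] 0.38 [ 0.4758 -0.1411  0.025 ]
pointer [364.2 283.5] 0.6 [ 0.4751 -0.0612  0.042 ]
stop_face [333.4 278.7] 0.64 [0.4902 0.0189 0.015 ]
stop_face [176.  315.2] 0.35 [0.4018 0.4386 0.015 ]
cork_center [222.1 308.4] 0.59 [0.4172 0.3169 0.012 ]
cork_center [346.8 279.9] 0.55 [ 0.4864 -0.017   0.012 ]
cork_center [238.  265.6] 0.54 [0.5305 0.2738 0.012 ]
cork_center [245.2 293.6] 0.52 [0.4553 0.2552 0.012 ]
cork_center [332.5 280.1] 0.33 [0.4866 0.0214 0.012 ]
cork [238.1 264.3] 0.7 [0.5347 0.2753 0.    ]
cork [221.6 308.4] 0.63 [0.4171 0.3203 0.    ]
cork [246.8 293.2] 0.48 [0.4564 0.2525 0.    ]
red_cap [455.1 271.9] 0.53 [ 0.5026 -0.3112  0.    ]
yellow_scraper [177.5 315.7] 0.87 [0.4    0.4384 0.    ]
wire_pad [354.9 193.5] 0.64 [ 0.7224 -0.0451  0.    ]
{'camera_matrix': array([[513.54932298,   0.        , 313.25843599],
       [  0.        , 513.54932298, 238.33757881],
       [  0.        ,   0.        ,   1.        ]]), 'eye': array([0.42926461, 0.99855117, 0.80304179]), 'rotation': array([ 0.92245107,  0.02141502, -3.01573679]), 'shot': 3}
jig [346.1 247.7] 0.58 [ 0.492  -0.0204  0.    ]
button_face [351.5 214.1] 0.66 [ 0.4866 -0.1347  0.025 ]
pointer [355.2 225.5] 0.79 [ 0.4726 -0.06    0.042 ]
stop_face [347.7 250.9] 0.48 [0.4859 0.0109 0.015 ]
cork_center [311.3 329. ] 0.83 [0.5422 0.2732 0.012 ]
cork_center [354.1 323.6] 0.73 [0.4552 0.2487 0.012 ]
cork_center [259. 236.] 0.65 [ 0.7176 -0.0317  0.012 ]
cork_center [371.5 356.1] 0.5 [0.4161 0.3312 0.012 ]
```

View pics/top.png

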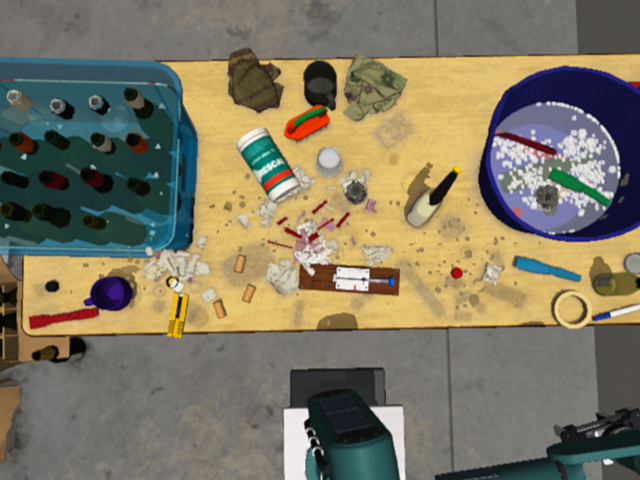

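View pics/side.png

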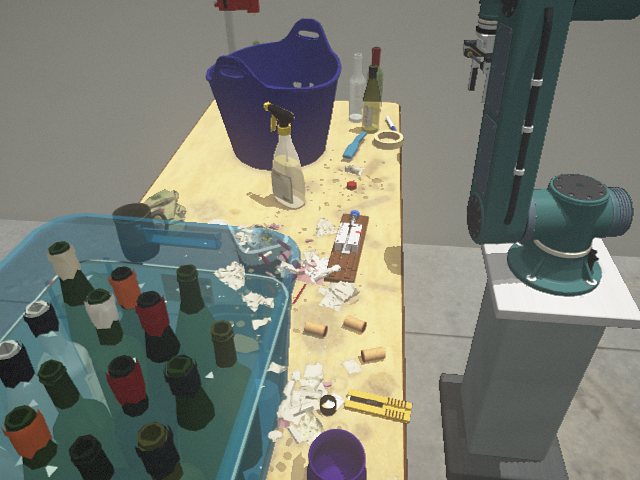

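The pictures show the jig at about (348,279) in the top view, with the blue button at its right (−y) end. Three corks lie at about (240,264), (248,293) and (221,308). The first, at world (0.53, 0.27), is the farthest from the base. I'm turning the tool to yaw 90° and going above the jig.

Call:
step_arm([
  [[0,0,0,0,0,-0.187,0],[0,0,0,0,0,-0.187,0],[0,0,0,0,0,-0.187,0],[0,0,0,0,0,-0.187,0],[0,0,0,0,0,-0.187,0],[0,0,0,0,0,-0.187,0],[0,0,0,0,0,-0.187,0],[43,34,0,0,0,0,0],[43,34,0,0,0,0,0],[43,34,0,0,0,0,0],[43,34,0,0,0,0,0],[43,34,0,0,0,0,0],[43,34,0,0,0,0,0],[43,34,0,0,0,0,0],[43,34,0,0,0,0,0],[43,34,0,0,0,0,0],[43,34,0,0,0,0,0],[0,0,0,0,0,0,0],[0,0,0,0,0,0,0]],
])

```text
time: 3.38
tool_pos: [0.4822, -0.1014, 0.4046]
ee_rot: [-3.141, 0.001, 1.571]
wrist_force: [-0.1, 0.1, 0.4]
width: 0.0002
finger_force: 0.0
```

```bash
python3 - <<'E'
from h import *
o=robot.get_obs(); w=eyes.snapshot("wrist"); print(o["time"],o["tool_pos"],o["ee_rot"],o["width"])
print(w["tool_from_camera"],w["camera_matrix"])
save(w,"w1.png")
for q,z in [("jig",0),("button_face",.025),("pointer",.042),("mark",.041),("stop_face",.015),("stop",.0175),("cork_center",.012)]:
    for d in models.tip_of(w,q): print(q,np.round(d["xy"],1),round(d["confidence"],2),ray(w,d["xy"],z,o).round(4))
E
```

```text
3.375 [ 0.48219907 -0.10138545  0.40458602] [-3.14099050e+00  6.66027771e-04  1.57123845e+00] 0.00024083639875902303
[[ 6.32687358e-04  9.71330390e-01  2.37732777e-01  6.83588260e-02]
 [ 9.99999798e-01 -6.26943509e-04 -9.97672622e-05 -7.20959128e-04]
 [ 5.21380477e-05  2.37732792e-01 -9.71330591e-01  2.05828737e-02]
 [ 0.00000000e+00  0.00000000e+00  0.00000000e+00  1.00000000e+00]] [[335.33324841   0.         319.25967629]
 [  0.         335.33324841 241.67827584]
 [  0.           0.           1.        ]]
jig [326.8 148. ] 0.57 [ 0.4895 -0.0209  0.    ]
jig [307.5 186.7] 0.44 [ 0.4679 -0.0631  0.    ]
button_face [315.8 255.1] 0.65 [ 0.4775 -0.1365  0.025 ]
pointer [309.1 186.2] 0.92 [ 0.471  -0.0593  0.042 ]
stop_face [328.3 106.8] 0.68 [0.4905 0.0196 0.015 ]Traceback (most recent call last):
  File "<stdin>", line 6, in <module>
ValueError: it knows: button_face, cork, cork_center, jig, mark, pointer, red_cap, stop_face, wire_pad, yellow_scraper
```

View pics/w1.png

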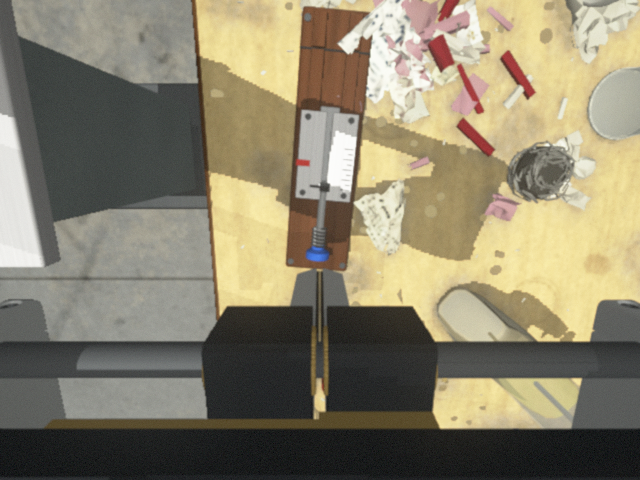

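The wrist view shows the button at (316,255), the pointer tip at (309,186) and the red mark at (302,163). The closed fingertips are at (320,272). Next I'll get the jig's axis and the distance from pointer to mark.

```bash
cat >> h.py <<'E'
def red(w,o):
    hsv=cv2.cvtColor(w["color"],cv2.COLOR_RGB2HSV); m=((hsv[...,0]<8)|(hsv[...,0]>172))&(hsv[...,1]>150)&(hsv[...,2]>90)
    n,l,st,c=cv2.connectedComponentsWithStats(m.astype(np.uint8)); 
    return [(c[i].round(1),st[i][:5]) for i in range(1,n) if st[i][4]>15]
E
python3 - <<'E'
from h import *
o=robot.get_obs(); w=eyes.snapshot("wrist")
for c,s in red(w,o): print(c,s,ray(w,c,.041,o).round(4))
d=models.masks_of(w,"jig")[0]; m=d["mask"].astype(np.uint8); ys,xs=np.nonzero(m); print(d["confidence"],m.sum())
L=[];
for r in range(20,255,10):
    c=np.nonzero(m[r])[0]
    if len(c)>20 and not 95<r<215: L.append((ray(w,(c.min(),r),.012,o)[:2],ray(w,(c.max(),r),.012,o)[:2]))
L=np.array(L)
for k in (0,1): print("edge",np.polyfit(L[:,k,1],L[:,k,0],1))
print("mid",np.polyfit(L[:,:,1].mean(1),L[:,:,0].mean(1),1), "widths",np.abs(L[:,1,0]-L[:,0,0]).round(3))
for q in ("button_face","pointer","stop_face","mark"):
    for d in models.tip_of(w,q): print(q,d["xy"],d["confidence"])
b=ray(w,(315.8,255.1),.025,o); f=ray(w,(328.3,106.8),.015,o); print(np.arctan2(f[0]-b[0],f[1]-b[1]))
E
```

```text
[446.5   7.5] [439   0  18  20 151] [0.596  0.0989 0.041 ]
[440.8  49.4] [430  35  22  31 294] [0.5938 0.0648 0.041 ]
[516.7  71.6] [502  51  32  45 372] [0.6666 0.0459 0.041 ]
[466.9  82.6] [458  64  19  36 146] [0.6208 0.0365 0.041 ]
[478.3 107. ] [475 102   8  10  48] [0.634  0.0149 0.041 ]
[474.7 135.9] [458 119  35  35 368] [ 0.6335 -0.0116  0.041 ]
[301.3 161.3] [296 159  13   5  53] [ 0.4635 -0.0356  0.041 ]
0.55 16700
edge [0.08482991 0.45534484]
edge [0.0571432  0.52331377]
mid [0.07098733 0.48932992] widths [0.058 0.05  0.071 0.071 0.071 0.071 0.071 0.07  0.07  0.07  0.071 0.07 ]
button_face [315.2, 256.3] 0.61
button_face [328.1, 109.2] 0.45
pointer [304.7, 187.6] 0.68
stop_face [327.9, 106.8] 0.66
0.08552228635570967
```

Call:
step_arm([
  [[0,0,0,0,0,0.083,0],[-33,0,0,0,0,0,0],[-33,0,20,0,0,0,0],[0,0,40,0,0,0,0],[0,0,40,0,0,0,0],[0,0,40,0,0,0,0],[0,0,30,0,0,0,0],[0,0,15,0,0,0,0],[0,0,0,0,0,0,0]],
])

```text
time: 5.1
tool_pos: [0.4767, -0.1669, 0.2189]
ee_rot: [-3.14, -0.001, 1.488]
wrist_force: [0.5, -0.4, -0.1]
width: 0.0005
finger_force: 0.0
```

```bash
python3 - <<'E'
from h import *
o=robot.get_obs(); w=eyes.snapshot("wrist"); print(o["time"],o["tool_pos"],o["ee_rot"],o["wrist_force"])
save(w,"w2.png")
for c,s in red(w,o): print(c,s,ray(w,c,.041,o).round(4))
for q,z in [("button_face",.025),("pointer",.042),("stop_face",.015)]:
    for d in models.tip_of(w,q): print(q,np.round(d["xy"],1),round(d["confidence"],2),ray(w,d["xy"],z,o).round(4))
E
```

```text
5.1 [ 0.47671015 -0.16692617  0.21894714] [-3.13981692e+00 -5.97689088e-04  1.48788037e+00] [ 0.47993647 -0.43376465 -0.13692968]
[265.8   7. ] [250   0  33  18 476] [ 0.4644 -0.0359  0.041 ]
pointer [287.2  67.5] 0.78 [ 0.4709 -0.0596  0.042 ]
```

View pics/w2.png

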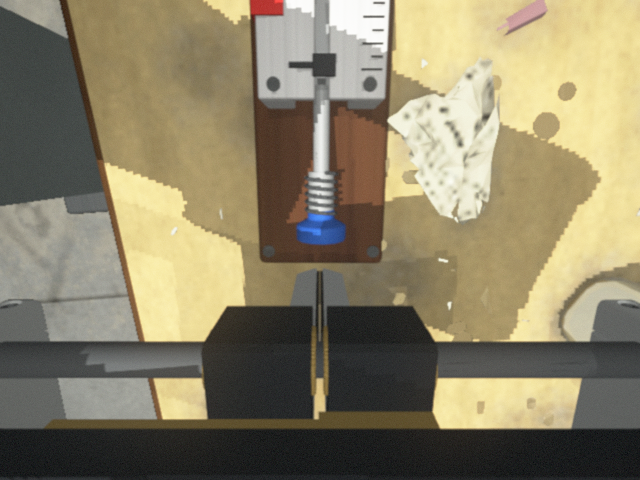

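The jig is upright in the view: button (321,230), pointer at row 66, and the red mark above it at (266,7), partly cut off. I'm advancing to contact.

Call:
step_arm([
  [[8,0,0,0,0,0,0],[8,0,0,0,0,0,0],[8,0,0,0,0,0,0],[0,0,0,0,0,0,0]],
])

```text
time: 5.8
tool_pos: [0.479, -0.1427, 0.22]
ee_rot: [3.141, 0.001, 1.489]
wrist_force: [0.2, -2.3, 1.1]
width: 0.0005
finger_force: 0.8
```

```bash
cat >> h.py <<'E'
J=np.array([np.sin(.083),np.cos(.083)])
def gauge(name=None):
    o=robot.get_obs(); w=eyes.snapshot("wrist"); 
    if name: save(w,name)
    c=[(c,s) for c,s in red(w,o) if 235<c[0]<300 and s[4]>150]
    c,s=max(c,key=lambda a:a[1][4]); x0,y0,ww,hh=s[:4]
    cols=slice(x0+5,x0+ww-5); hsv=cv2.cvtColor(w["color"],cv2.COLOR_RGB2HSV)
    rr=((hsv[...,0]<8)|(hsv[...,0]>172))&(hsv[...,1]>150)&(hsv[...,2]>90)
    prof=np.nonzero(rr[:,cols].mean(1)>.5)[0]; xm=x0+ww/2
    a,b=[ray(w,(xm,r),.041,o)[:2]@J for r in (prof.max()+.5,prof.min()-.5)]
    g=w["color"][:,293:305].max(2).mean(1) if 0 else w["color"][:,293:305].mean((1,2))
    r=np.arange(0,105); d=g[r]; k=int(np.argmin(d)); lo=np.median(d); sel=np.abs(r-k)<=5; wt=np.clip(lo-d[sel]-15,0,None); pr=(r[sel]*wt).sum()/wt.sum()
    p=ray(w,(300,pr),.042,o)[:2]@J
    t=models.tip_of(w,"pointer"); t=ray(w,t[0]["xy"],.042,o)[:2]@J if t else np.nan
    print("t%.2f tcpJ %.1f mark %.1f..%.1f (w %.1f) rows %d-%d ptr row %.1f dark %.0f/%.0f  ptr-mark mm: %.1f  net %.1f F %s"%(o["time"],o["tool_pos"][:2]@J*1e3,a*1e3,b*1e3,(b-a)*1e3,prof.min(),prof.max(),pr,d[k],lo,(p-(a+b)/2)*1e3,(t-(a+b)/2)*1e3,np.round(o["wrist_force"],1)))
    for q in ("button_face",):
        for d in models.tip_of(w,q): print(q,d["xy"],round(d["confidence"],2),ray(w,d["xy"],.025,o).round(4))
E
python3 -c "
from h import *
gauge('w3.png')"
```

```text
t5.80 tcpJ -102.5 mark 0.1..5.6 (w 5.5) rows 64-77 ptr row nan dark 178/184  ptr-mark mm: nan  net -23.2 F [ 0.2 -2.3  1.1]
button_face [320.7, 268.6] 0.83 [ 0.4801 -0.1326  0.025 ]h.py:37: RuntimeWarning: invalid value encountered in scalar divide
  r=np.arange(0,105); d=g[r]; k=int(np.argmin(d)); lo=np.median(d); sel=np.abs(r-k)<=5; wt=np.clip(lo-d[sel]-15,0,None); pr=(r[sel]*wt).sum()/wt.sum()
```

View pics/w3.png

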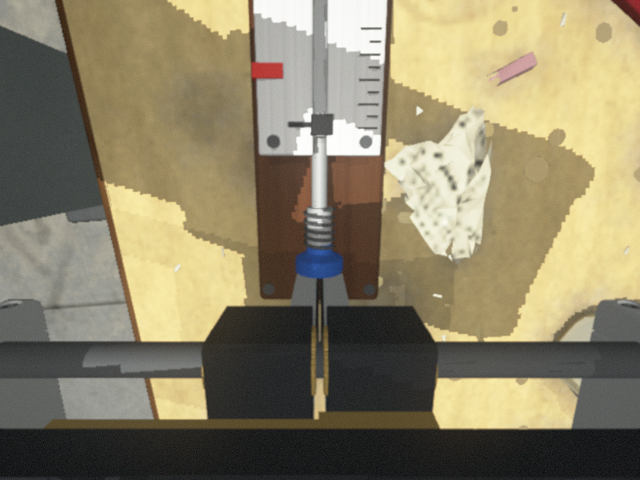

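Contact is made, at about 2.3 N. The pointer is at row 124 and the mark spans rows 64–77, about 23 mm still to go. I'm pushing on in small steps.

Call:
step_arm([
  [[3,0,0,0,0,0,0],[3,0,0,0,0,0,0],[3,0,0,0,0,0,0],[0,0,0,0,0,0,0]],
])

```text
time: 6.45
tool_pos: [0.4797, -0.1343, 0.2199]
ee_rot: [3.141, 0.001, 1.488]
wrist_force: [0.2, -4.4, 2.8]
width: 0.0007
finger_force: 2.1
```

```bash
sed -i 's/r=np.arange(0,105)/r=np.arange(max(prof.min()-30,0),prof.max()+72)/' h.py
python3 -c "
from h import *
gauge()"
```

```text
t6.45 tcpJ -94.1 mark 0.5..5.8 (w 5.3) rows 85-97 ptr row nan dark 85/183  ptr-mark mm: nan  net -22.8 F [ 0.2 -4.4  2.8]
button_face [317.9, 271.1] 0.71 [ 0.4792 -0.1254  0.025 ]h.py:37: RuntimeWarning: invalid value encountered in scalar divide
  r=np.arange(max(prof.min()-30,0),prof.max()+72); d=g[r]; k=int(np.argmin(d)); lo=np.median(d); sel=np.abs(r-k)<=5; wt=np.clip(lo-d[sel]-15,0,None); pr=(r[sel]*wt).sum()/wt.sum()
```

Call:
step_arm([
  [[3,0,0,0,0,0,0],[3,0,0,0,0,0,0],[3,0,0,0,0,0,0],[0,0,0,0,0,0,0]],
])

```text
time: 7.1
tool_pos: [0.4805, -0.1255, 0.2199]
ee_rot: [3.141, 0.002, 1.488]
wrist_force: [0.3, -5.7, 1.9]
width: 0.0007
finger_force: 3.0
```

```bash
sed -i 's/k=int(np.argmin(d)); lo/j=int(np.argmin(d)); k=r[j]; lo/; s/pr,d\[k\],lo/pr,d[j],lo/' h.py
python3 -c "
from h import *
gauge()"
```

```text
t7.10 tcpJ -85.2 mark 0.1..5.6 (w 5.4) rows 107-119 ptr row 157.1 dark 88/207  ptr-mark mm: -19.0  net -20.3 F [ 0.3 -5.7  1.9]
button_face [319.7, 271.4] 0.91 [ 0.4809 -0.1169  0.025 ]
```

The stop is moving now, at a friction of about 5.7 N. The pointer is 19 mm short of the mark.

Call:
step_arm([
  [[3,0,0,0,0,0,0],[3,0,0,0,0,0,0],[3,0,0,0,0,0,0],[0,0,0,0,0,0,0]],
])

```text
time: 7.75
tool_pos: [0.4812, -0.1165, 0.2199]
ee_rot: [3.141, 0.002, 1.488]
wrist_force: [0.3, -6.2, 2.3]
width: 0.0005
finger_force: 3.0
```

```bash
python3 -c "
from h import *
gauge()"
```

```text
t7.75 tcpJ -76.2 mark 0.1..5.7 (w 5.6) rows 128-140 ptr row 158.0 dark 87/246  ptr-mark mm: -10.5  net nan F [ 0.3 -6.2  2.3]
button_face [315.6, 272.7] 0.93 [ 0.4794 -0.1086  0.025 ]
```

Call:
step_arm([
  [[2,0,0,0,0,0,0],[2,0,0,0,0,0,0],[2,0,0,0,0,0,0],[0,0,0,0,0,0,0]],
])

```text
time: 8.4
tool_pos: [0.4818, -0.1105, 0.2199]
ee_rot: [3.141, 0.002, 1.488]
wrist_force: [0.3, -6.2, 2.3]
width: 0.0006
finger_force: 3.0
```

```bash
python3 -c "
from h import *
gauge('w4.png')
im=cv2.imread('pics/w4.png')[100:220,220:380]; cv2.imwrite('pics/w4.png',cv2.resize(im,None,fx=4,fy=4,interpolation=cv2.INTER_NEAREST))"
```

```text
t8.40 tcpJ -70.2 mark 0.5..5.7 (w 5.3) rows 142-153 ptr row 157.7 dark 87/248  ptr-mark mm: -4.5  net -4.7 F [ 0.3 -6.2  2.3]
button_face [318.8, 270.3] 0.56 [ 0.4817 -0.1013  0.025 ]
```

View pics/w4.png

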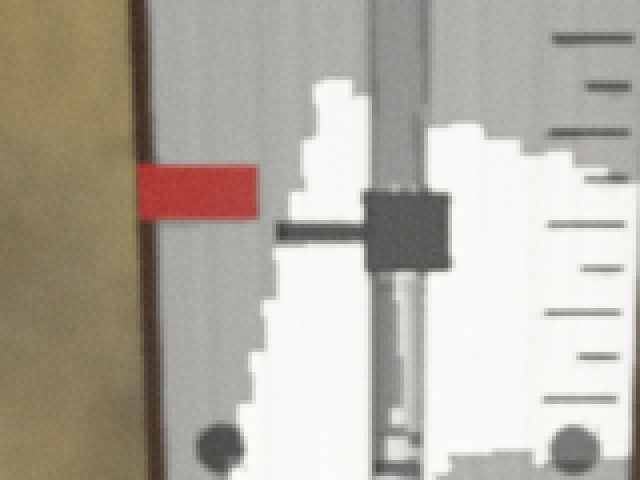

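In the crop the pointer is at row 232 and the mark spans 164–220, so about 4.4 mm remain. I'll push 4 mm and then check.

Call:
step_arm([
  [[1.5,0,0,0,0,0,0],[1.5,0,0,0,0,0,0],[1,0,0,0,0,0,0],[0,0,0,0,0,0,0]],
])

```text
time: 9.05
tool_pos: [0.4821, -0.1066, 0.2199]
ee_rot: [3.141, 0.002, 1.488]
wrist_force: [1.3, -5.7, 2.3]
width: 0.0008
finger_force: 3.0
```

```bash
python3 -c "
from h import *
gauge()"
```

```text
t9.05 tcpJ -66.3 mark 0.4..5.7 (w 5.3) rows 151-162 ptr row 232.7 dark 81/248  ptr-mark mm: -35.4  net -0.5 F [ 1.3 -5.7  2.3]
button_face [315.9, 270.0] 0.83 [ 0.4805 -0.0971  0.025 ]
```

Call:
step_arm([
  [[-10,0,0,0,0,0,0],[-15,0,0,0,0,0,0],[-15,0,0,0,0,0,0],[0,0,0,0,0,0,0],[0,0,0,0,0,0,0],[0,0,0,0,0,0,0]],
])

```text
time: 9.95
tool_pos: [0.4786, -0.1458, 0.2195]
ee_rot: [-3.141, -0.001, 1.488]
wrist_force: [0.8, 0.7, 0.5]
width: 0.0004
finger_force: 0.0
```

```bash
python3 - <<'E'
from h import *
gauge()
o=robot.get_obs();w=eyes.snapshot("wrist")
m=w["color"].mean(2); c,s=max([(c,s) for c,s in red(w,o) if 235<c[0]<300],key=lambda a:a[1][4]); print(c,s)
print(m[int(c[1])-12:int(c[1])+14,286:310:2].astype(int))
E
```

```text
t9.95 tcpJ -105.6 mark 0.1..6.0 (w 5.9) rows 56-70 ptr row 63.0 dark 58/186  ptr-mark mm: -0.2  net -0.1 F [0.8 0.7 0.5]
[265.9  62.6] [251  54  32  19 445]
[[176 181 181 183 178 179 186 180 180 180 180 180]
 [178 178 180 184 178 178 183 182 180 181 182 182]
 [175 179 184 183 179 181 184 180 185 177 181 179]
 [178 182 183 184 180 183 184 187 178 182 181 180]
 [177 180 183 182 180 179 182 188 182 179 179 175]
 [180 176 182 183 179 181 186 184 184 182 180 173]
 [177 182 182 185 182 180 183 186 185 179 182 173]
 [177 180 183 187 182 185 187 187 183 184 183 176]
 [179 180 179 179 178 175 179 178 178 173 176 169]
 [174 155 154 155 154 150 157 155 156 153 154 141]
 [169 110  99 101 104 100 101 100 100 102 103  95]
 [161  78  59  70  67  63  67  67  71  60  69  65]
 [162  72  56  55  57  62  61  59  61  62  61  62]
 [163  74  56  60  61  56  55  60  57  65  60  65]
 [165  67  53  54  61  60  57  60  58  60  59  61]
 [168  92  74  73  71  73  78  75  76  69  76  74]
 [177 141 131 136 133 135 135 128 116 117 115 117]
 [174 169 173 176 174 172 172 165 151 149 149 144]
 [178 180 184 188 185 179 185 174 157 157 159 153]
 [178 180 184 185 184 181 183 180 164 162 161 167]
 [175 180 183 184 182 183 186 182 174 175 177 176]
 [179 178 182 186 181 179 182 187 182 180 182 181]
 [179 182 184 184 184 180 184 186 183 183 184 182]
 [180 182 184 186 186 184 185 184 181 181 180 184]
 [178 180 184 185 184 182 183 184 188 183 185 183]
 [176 183 182 187 181 180 187 186 184 185 182 179]]
```

The pointer stands on the mark (−0.2 mm) with the button let go. I'm rising and looking at the trough on the way to the cork.

Call:
step_arm([
  [[0,0,-40,0,0,0,0],[0,0,-45,0,0,0,0],[0,0,-45,0,0,0,50],[10,0,-45,0,0,0,50],[40,0,0,0,0,0,50],[40,0,0,0,0,0,50],[40,0,0,0,0,0,50],[30,0,0,0,0,0,50],[0,0,0,0,0,0,50],[0,0,0,0,0,0,50]],
])

```text
time: 11.4
tool_pos: [0.4918, 0.013, 0.3946]
ee_rot: [3.142, 0.001, 1.488]
wrist_force: [-0.3, 0.7, -0.1]
width: 0.0498
finger_force: 0.0
```

```bash
python3 - <<'E'
from h import *
o=robot.get_obs();w=eyes.snapshot("wrist"); save(w,"w5.png"); print(o["time"],o["tool_pos"])
for q,z in [("stop_face",.0148),("pointer",.042),("cork",0),("cork_center",.012)]:
    for d in models.tip_of(w,q): print(q,np.round(d["xy"],1),round(d["confidence"],2),ray(w,d["xy"],z,o).round(4))
for c,s in red(w,o): print(c,s,ray(w,c,.041,o).round(4))
for d in models.masks_of(w,"cork"):
    pts=np.argwhere(d["mask"])[:,::-1].astype(np.float32); P=np.array([ray(w,x,.012,o)[:2] for x in pts[::3]],np.float32)*1000
    print("cork",d["xy"],round(d["confidence"],2),cv2.minAreaRect(P))
E
```

```text
11.4 [0.4918273  0.0129691  0.39464385]
stop_face [321.1 196.8] 0.58 [0.4955 0.0422 0.0148]
pointer [306.  280.2] 0.83 [ 0.4728 -0.0405  0.042 ]
[630.3   9.5] [609   0  31  34 410] [0.7782 0.1855 0.041 ]
[400.5  65.9] [391  33  19  73 182] [0.5769 0.1569 0.041 ]
[464.5  69.7] [455  57  21  27 219] [0.6347 0.149  0.041 ]
[432.6 101.6] [417  79  31  51 478] [0.6058 0.1242 0.041 ]
[421.9 160.2] [410 147  24  27 270] [0.5954 0.0721 0.041 ]
[496.4 170.9] [480 153  35  38 322] [0.6675 0.056  0.041 ]
[449.2 184.1] [439 169  22  30 131] [0.6219 0.0471 0.041 ]
[462.6 204.9] [460 200   7  10  42] [0.6354 0.0254 0.041 ]
[461.7 230.9] [444 216  36  30 317] [ 0.635  -0.0011  0.041 ]
[296.6 276.4] [291 274  13   6  54] [ 0.4633 -0.0359  0.041 ]
```

View pics/w5.png

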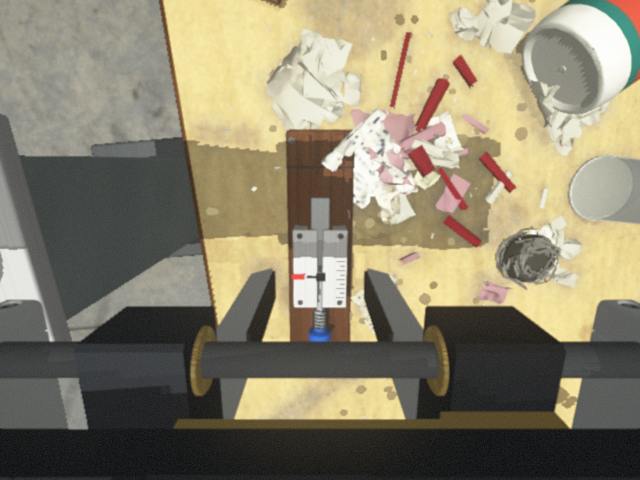

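The stop bar's front end is at (321,197), world (0.4955, 0.042). The trough ahead of it is empty on its axis, and the pointer is still beside the mark. I'm going on to the far cork.

Call:
step_arm([
  [[38,3.5,0,0,0,0,50],[38,3.5,0,0,0,0,50],[38,3.5,0,0,0,0,50],[38,3.5,0,0,0,0,50],[38,3.5,0,0,0,0,50],[0,0,0,0,0,0,50],[0,0,0,0,0,0,50]],
])

```text
time: 12.58
tool_pos: [0.5251, 0.2006, 0.3945]
ee_rot: [-3.141, 0.001, 1.487]
wrist_force: [-0.2, -1.0, 0.6]
width: 0.05
finger_force: 0.0
```

```bash
cat > ck.py <<'E'
from h import *
def corks(z=.012,name=None):
    o=robot.get_obs();w=eyes.snapshot("wrist")
    if name: save(w,name)
    print(o["time"],o["tool_pos"],o["ee_rot"],o["width"])
    for d in models.tip_of(w,"cork_center"): print("cc",np.round(d["xy"],1),round(d["confidence"],2),ray(w,d["xy"],z,o).round(4))
    for d in models.masks_of(w,"cork"):
        pts=np.argwhere(d["mask"])[:,::-1].astype(np.float32); P=np.array([ray(w,x,z,o)[:2] for x in pts[::2]])*1000
        c=P.mean(0); v=np.linalg.svd(P-c,full_matrices=False)[2][0]
        print("cork",np.round(d["xy"]),round(d["confidence"],2),"mean",c.round(1),"axis atan2(y,x)",np.arctan2(v[1],v[0])%np.pi,"rect",np.round(cv2.minAreaRect(P.astype(np.float32))[1],1))
E
python3 -c "
from ck import *
corks(name='w6.png')"
```

```text
12.575 [0.52514821 0.20060016 0.39446942] [-3.14130655e+00  9.67490170e-04  1.48731185e+00] 0.05001630559374326
cc [202.2 110.3] 0.76 [0.4158 0.3266 0.012 ]
cc [252.5 186.3] 0.62 [0.4567 0.2467 0.012 ]
cc [324.4 156.2] 0.58 [0.5356 0.2714 0.012 ]
cork [200. 114.] 0.96 mean [413.7 324.5] axis atan2(y,x) 0.31703185007640045 rect [49.2 24. ]
cork [254. 184.] 0.78 mean [453.6 247.4] axis atan2(y,x) 2.7660574533618707 rect [24.8 47.7]
cork [322. 156.] 0.56 mean [534.4 269.8] axis atan2(y,x) 2.915707616726751 rect [24.2 45.8]
```

View pics/w6.png

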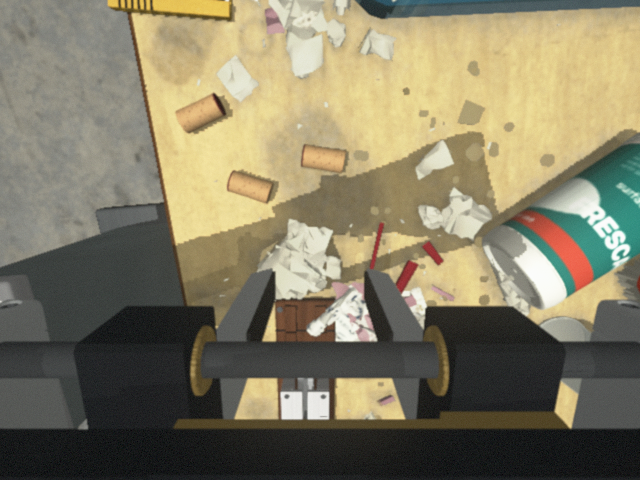

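Three look-alikes show: (200,113), (250,186) and (325,157). Their ranges from the base are about 0.52, 0.52 and 0.60 m, so the cork at (325,157) is the farthest and the one meant. I'll confirm it in a crop and check the crate's clearance for the gripper body.

```bash
python3 - <<'E'
from h import *
o=robot.get_obs();w=eyes.snapshot("wrist"); save(w,"w7.png",(170,70,370,220),3.5)
t=eyes.snapshot("top")
for z in (0,.1,.15,.2,.25,.3): print(z,"top",ray(t,(193,200),z)[:2].round(3),ray(t,(188,250),z)[:2].round(3),"wrist",ray(w,(400,12),z,o)[:2].round(3),ray(w,(600,8),z,o)[:2].round(3))
E
```

```text
0 top [0.713 0.397] [0.576 0.41 ] wrist [0.621 0.402] [0.817 0.389]
0.1 top [0.695 0.374] [0.567 0.387] wrist [0.597 0.366] [0.74  0.357]
0.15 top [0.686 0.363] [0.563 0.375] wrist [0.585 0.348] [0.702 0.341]
0.2 top [0.677 0.352] [0.558 0.364] wrist [0.573 0.33 ] [0.664 0.324]
0.25 top [0.668 0.341] [0.554 0.352] wrist [0.56  0.313] [0.625 0.308]
0.3 top [0.66  0.329] [0.55 0.34] wrist [0.548 0.295] [0.587 0.292]
```

View pics/w7.png

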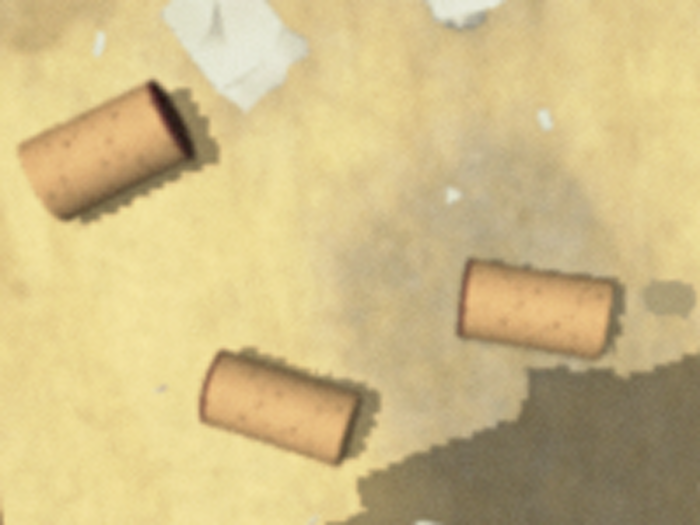

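The crop shows the meant cork whole at (538,308), clear of its neighbours. I'm checking where the crate's rim corner stands.

```bash
python3 - <<'E'
from h import *
s=eyes.snapshot("side");t=eyes.snapshot("top")
for z in (.05,.1,.15,.2,.25,.3): print(z,"side",[ray(s,p,z)[:2].round(3).tolist() for p in ((299,250),(292,300),(270,228))],"top",ray(t,(188,250),z)[:2].round(3),ray(t,(193,200),z)[:2].round(3))
im=cv2.hconcat([cv2.resize(s["color"][200:380,180:360,::-1],None,fx=2.2,fy=2.2,interpolation=2),cv2.resize(t["color"][170:290,130:250,::-1],None,fx=3.3,fy=3.3,interpolation=2)]); cv2.imwrite("pics/rim.png",im); print(im.shape)
E
```

```text
0.05 side [[0.598, 0.063], [0.588, 0.231], [0.683, -0.018]] top [0.572 0.399] [0.704 0.386]
0.1 side [[0.587, 0.125], [0.577, 0.282], [0.666, 0.05]] top [0.567 0.387] [0.695 0.374]
0.15 side [[0.575, 0.187], [0.567, 0.333], [0.65, 0.117]] top [0.563 0.375] [0.686 0.363]
0.2 side [[0.564, 0.249], [0.556, 0.384], [0.633, 0.185]] top [0.558 0.364] [0.677 0.352]
0.25 side [[0.553, 0.311], [0.546, 0.435], [0.616, 0.252]] top [0.554 0.352] [0.668 0.341]
0.3 side [[0.542, 0.373], [0.535, 0.486], [0.599, 0.32]] top [0.55 0.34] [0.66  0.329]
(396, 792, 3)
```

View pics/rim.png

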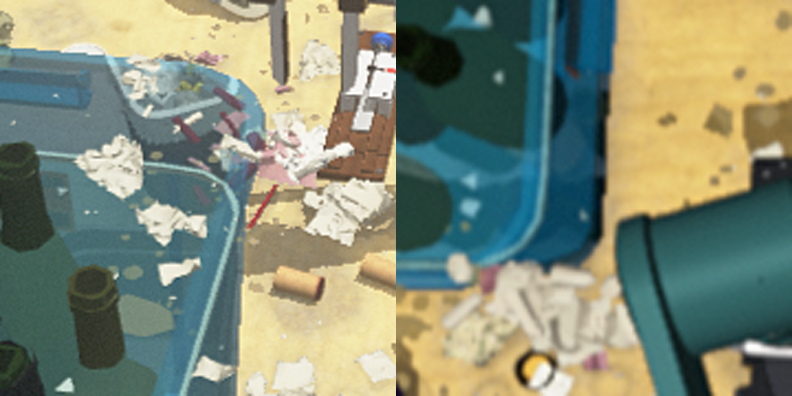

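The far cork is confirmed. The crate's rim is about 0.28 m high at y ≈ 0.345, so a grasp across the cork would bring the gripper body too close to it. I'll grip the cork by its two ends instead, with the tool's y along the cork's axis and the body along x. At that spot the fingertips clear the trough walls and the bar, so the cork can go straight in.

Call:
step_arm([
  [[0,0,0,0,0,0.142,60],[35,-3,0,0,0,0,60],[35,-3,0,0,0,0,60],[0,0,42,0,0,0,60],[0,0,42,0,0,0,60],[0,0,42,0,0,0,60],[0,0,0,0,0,0,60],[0,0,0,0,0,0,60]],
])

```text
time: 13.92
tool_pos: [0.5354, 0.2708, 0.2705]
ee_rot: [3.139, -0.001, 1.345]
wrist_force: [0.6, -0.7, -0.2]
width: 0.0599
finger_force: 0.0
```

```bash
python3 -c "
from ck import *
corks()"
```

```text
13.925 [0.5354286 0.2708376 0.2705181] [ 3.13934203e+00 -1.38016994e-03  1.34549849e+00] 0.05989023106105497
cc [316.1 256.3] 0.78 [0.5329 0.2706 0.012 ]
cc [226.8 306.3] 0.73 [0.4573 0.2471 0.012 ]
cc [142. 223.] 0.61 [0.4164 0.3229 0.012 ]
cork [208. 300.] 0.98 mean [442.8 253.6] axis atan2(y,x) 0.608667562222974 rect [31.7 20.9]
cork [318. 257.] 0.93 mean [533.8 269.6] axis atan2(y,x) 2.9360080132174433 rect [23.9 45.2]
cork [136. 222.] 0.93 mean [413.1 324.5] axis atan2(y,x) 0.32795467858540395 rect [56.4 23.9]
```

Call:
step_arm([
  [[0,-1.5,30,0,0,-0.015,60],[0,0,20,0,0,0,60],[0,0,13,0,0,0,60],[0,0,0,0,0,0,60],[0,0,0,0,0,0,30],[0,0,0,0,0,0,30],[0,0,0,0,0,0,30],[0,0,0,0,0,0,30]],
])

```text
time: 15.08
tool_pos: [0.5338, 0.2713, 0.2069]
ee_rot: [3.139, -0.001, 1.361]
wrist_force: [0.4, 0.1, 4.1]
width: 0.0437
finger_force: 29.9
```

The cork is gripped at 43.7 mm, which is its length, by the ends. I'm lifting it, carrying it clear of the crate and then turning it to the trough's direction.

Call:
step_arm([
  [[0,0,-35,0,0,0,30],[0,0,-45,0,0,0,30],[0,0,-45,0,0,0,30],[-40,1,0,0,0,0,30],[-40,1,0,0,0,0,30],[-40,1,0,0,0,0,30],[-40,1,0,0,0,0,30],[-40,1,0,0,0,0,30],[0,0,0,0,0,0.18,30],[0,0,0,0,0,0.18,30],[0,0,0,0,0,0.18,30],[0,0,0,0,0,0.18,30],[0,0,0,0,0,0.18,30],[0,0,0,0,0,0.18,30],[0,0,0,0,0,0.18,30],[0,0,0,0,0,0.184,30],[0,0,0,0,0,0,30],[0,0,0,0,0,0,30]],
])

```text
time: 17.32
tool_pos: [0.4965, 0.0745, 0.3304]
ee_rot: [3.141, 0.0, -0.081]
wrist_force: [-0.0, -1.0, -0.2]
width: 0.0436
finger_force: 29.9
```

```bash
python3 - <<'E'
from ck import *
corks(z=.137)
o=robot.get_obs();w=eyes.snapshot("wrist"); save(w,"w8.png")
for q,z in [("stop_face",.0148),("pointer",.042)]:
    for d in models.tip_of(w,q): print(q,np.round(d["xy"],1),round(d["confidence"],2),ray(w,d["xy"],z,o).round(4))
for c,s in red(w,o): print(c,s,ray(w,c,.041,o).round(4))
print(proj(w,(.4955,.0425,.0148),o),proj(w,(.502,.104,.017),o))
E
```

```text
17.325 [0.49647684 0.07450495 0.33044118] [ 3.14146935e+00  4.47641992e-04 -8.06192263e-02] 0.04363974658184082
cc [317.4 289.3] 0.87 [0.495  0.0753 0.137 ]
cc [ 75.5 339.9] 0.66 [0.4754 0.2155 0.137 ]
cork [146. 284.] 0.78 mean [503.1 171.4] axis atan2(y,x) 2.5672023495140506 rect [14.3 30.3]
cork [318. 291.] 0.71 mean [494.6  74.1] axis atan2(y,x) 1.471221210870899 rect [45.5 25.4]
cork [ 68. 330.] 0.57 mean [482.4 217.4] axis atan2(y,x) 1.3689192417503404 rect [18.  18.3]
stop_face [353.  236.8] 0.59 [0.4942 0.0437 0.0148]
stop_face [537.7 236. ] 0.19 [ 0.4814 -0.1226  0.0148]
pointer [452.2 262.3] 0.84 [ 0.4721 -0.0353  0.042 ]
[316.7  12.8] [302   0  33  30 398] [0.6649 0.0622 0.041 ]
[406.8  43.7] [385  14  45  60 715] [ 0.64  -0.001  0.041]
[349.5  63.8] [322  41  55  47 384] [0.6302 0.041  0.041 ]
[205.1  63.1] [190  47  33  32 393] [0.6392 0.1462 0.041 ]
[244.4 101.9] [217  83  60  38 846] [0.6106 0.1211 0.041 ]
[311.6 111.2] [295  95  36  34 568] [0.5999 0.0715 0.041 ]
[210.2 143.7] [173 135  78  18 340] [0.5828 0.1514 0.041 ]
[452.2 270.4] [449 264   7  14  80] [ 0.4645 -0.0358  0.041 ]
[354.26122336 235.28809453] [285.43977279 234.21877511]
```

Call:
step_arm([
  [[3,4.5,0,0,0,0,30],[0,0,35,0,0,0,30],[0,0,35,0,0,0,30],[0,0,25,0,0,0,30],[0,0,9,0,0,0,30],[0,0,2,0,0,0,30],[0,0,2,0,0,0,30],[0,0,0,0,0,0,30]],
])

```text
time: 18.62
tool_pos: [0.4996, 0.0698, 0.2236]
ee_rot: [-3.142, -0.002, -0.083]
wrist_force: [-0.5, -0.1, -0.6]
width: 0.0438
finger_force: 29.9
```

```bash
python3 - <<'E'
from ck import *
corks(z=.026)
o=robot.get_obs();w=eyes.snapshot("wrist")
for q,z in [("stop_face",.0148),("pointer",.042)]:
    for d in models.tip_of(w,q): print(q,np.round(d["xy"],1),round(d["confidence"],2),ray(w,d["xy"],z,o).round(4))
E
```

```text
18.625 [0.49957568 0.06975852 0.22364321] [-3.14150558e+00 -1.92380127e-03 -8.30822283e-02] 0.04379294216566886
cc [319.5 287.2] 0.62 [0.4981 0.0695 0.026 ]
cc [317.4 281. ] 0.3 [0.5019 0.0703 0.026 ]
cork [ 63. 336.] 0.62 mean [470.3 223.6] axis atan2(y,x) 2.920072740973134 rect [17.4 47.6]
stop_face [363.9 284.3] 0.75 [0.4932 0.0433 0.0148]
stop_face [522.9 330. ] 0.39 [ 0.4552 -0.0529  0.0148]
pointer [522.1 323.9] 0.62 [ 0.4749 -0.0353  0.042 ]
```

Call:
step_arm([
  [[0,0,1.5,0,0,0,30],[0,0,1.5,0,0,0,30],[0,0,1,0,0,0,30],[0,0,0,0,0,0,30]],
])

```text
time: 19.42
tool_pos: [0.4992, 0.0698, 0.2189]
ee_rot: [3.141, 0.0, -0.083]
wrist_force: [-1.0, -0.3, 2.5]
width: 0.0438
finger_force: 29.9
```

Call:
step_arm([
  [[0,1,0,0,0,0,30],[0,1,0,0,0,0,30],[0,1,0,0,0,0,30],[0,0,0,0,0,0,30]],
])

```text
time: 19.92
tool_pos: [0.4992, 0.0668, 0.2189]
ee_rot: [-3.141, -0.001, -0.083]
wrist_force: [0.5, 1.5, 3.2]
width: 0.0436
finger_force: 29.9
```

```bash
python3 - <<'E'
from ck import *
for _ in range(4):
    o=robot.get_obs(); w=eyes.snapshot("wrist"); print(np.round(o["wrist_force"],2),o["tool_pos"].round(4))
    for q,z in [("stop_face",.0148)]:
        for d in models.tip_of(w,q)[:1]: print(q,np.round(d["xy"],1),round(d["confidence"],2),ray(w,d["xy"],z,o).round(4))
save(w,"w9.png")
E
```

```text
[0.52 1.53 3.25] [0.4992 0.0668 0.2189]
[1.02 1.47 2.93] [0.4992 0.0668 0.2189]
[0.95 1.78 3.57] [0.4992 0.0668 0.2189]
[1.22 1.71 2.65] [0.4992 0.0668 0.2189]
```

Call:
step_arm([
  [[0,0.5,0,0,0,0,30],[0,0,0,0,0,0,30]],
])

```text
time: 20.58
tool_pos: [0.499, 0.0663, 0.2189]
ee_rot: [-3.141, -0.001, -0.083]
wrist_force: [0.5, 2.8, 4.7]
width: 0.0436
finger_force: 29.9
```

Call:
step_arm([
  [[0,0.5,0,0,0,0,30],[0,0,0,0,0,0,30]],
])

```text
time: 20.82
tool_pos: [0.4989, 0.0659, 0.2189]
ee_rot: [-3.141, -0.0, -0.083]
wrist_force: [-0.2, 2.9, 5.9]
width: 0.0439
finger_force: 29.9
```

Call:
step_arm([
  [[0,0,-0.8,0,0,0,30],[0,0.5,0,0,0,0,30],[0,0,0,0,0,0,30]],
])

```text
time: 21.2
tool_pos: [0.4985, 0.0651, 0.2189]
ee_rot: [3.141, 0.001, -0.083]
wrist_force: [-0.5, 0.8, 0.6]
width: 0.0439
finger_force: 29.9
```

Call:
step_arm([
  [[0,0.5,0,0,0,0,30],[0,0,0,0,0,0,30]],
])

```text
time: 21.45
tool_pos: [0.4985, 0.0646, 0.219]
ee_rot: [3.141, 0.001, -0.083]
wrist_force: [-0.2, 0.1, 1.1]
width: 0.0436
finger_force: 29.9
```

```bash
python3 - <<'E'
from ck import *
for _ in range(2):
    o=robot.get_obs(); w=eyes.snapshot("wrist"); print(np.round(o["wrist_force"],2),o["tool_pos"].round(4))
    for q,z in [("stop_face",.0148),("pointer",.042)]:
        for d in models.tip_of(w,q)[:1]: print(q,np.round(d["xy"],1),round(d["confidence"],2),ray(w,d["xy"],z,o).round(4))
for c,s in red(w,o):
    if s[0]>350: print(c,s,ray(w,c,.041,o).round(4))
s=eyes.snapshot("side")
for q,z in [("stop_face",.0148),("pointer",.042),("cork_center",.024)]:
        for d in models.tip_of(s,q)[:4]: print(q,np.round(d["xy"],1),round(d["confidence"],2),ray(s,d["xy"],z).round(4))
E
```

```text
[-0.24  0.09  1.1 ] [0.4985 0.0646 0.219 ]
pointer [516.9 330.6] 0.9 [ 0.4724 -0.0356  0.042 ]
[-0.51 -0.17 -1.05] [0.4986 0.0646 0.219 ]
pointer [519.7 331.3] 0.98 [ 0.472  -0.0371  0.042 ]
[419.5   9.6] [405   0  33  25 479] [0.6225 0.0123 0.041 ]
cork_center [355.5 323.6] 0.83 [0.452  0.2598 0.024 ]
cork_center [374.5 355.4] 0.71 [0.4107 0.339  0.024 ]
cork_center [339.3 265.2] 0.55 [0.501  0.0778 0.024 ]
cork_center [345.5 249. ] 0.48 [0.4912 0.0153 0.024 ]
```

Call:
step_arm([
  [[0,0.5,0,0,0,0,30],[0,0,0,0,0,0,30]],
])

```text
time: 22.2
tool_pos: [0.4987, 0.0642, 0.2195]
ee_rot: [3.141, 0.0, -0.083]
wrist_force: [-1.4, 0.3, 0.0]
width: 0.0437
finger_force: 29.9
```

Call:
step_arm([
  [[0,0.5,0,0,0,0,30],[0,0,0,0,0,0,30]],
])

```text
time: 22.45
tool_pos: [0.4987, 0.0639, 0.2195]
ee_rot: [-3.141, -0.0, -0.083]
wrist_force: [-0.5, 0.1, -0.6]
width: 0.0442
finger_force: 29.9
```

Call:
step_arm([
  [[0,0.5,0,0,0,0,30],[0,0,0,0,0,0,30]],
])

```text
time: 22.7
tool_pos: [0.4987, 0.0637, 0.2195]
ee_rot: [-3.14, -0.0, -0.083]
wrist_force: [0.2, 3.6, 0.3]
width: 0.0438
finger_force: 29.9
```

Call:
step_arm([
  [[0,0.5,0,0,0,0,30],[0,0,0,0,0,0,30]],
])

```text
time: 22.95
tool_pos: [0.4986, 0.0635, 0.2195]
ee_rot: [-3.139, -0.0, -0.083]
wrist_force: [0.6, 5.6, 0.0]
width: 0.0438
finger_force: 29.9
```

The cork's end met the bar at 5.6 N, below the 9 N that would shift the stop. I'm backing off slightly, lowering and letting go.

Call:
step_arm([
  [[0,-0.8,0.6,0,0,0,30],[0,0,0,0,0,0,30],[0,0,0,0,0,0,56],[0,0,0,0,0,0,56],[0,0,0,0,0,0,56],[0,0,-20,0,0,0,56],[0,0,-40,0,0,0,56],[0,0,-40,0,0,0,56],[0,0,-20,0,0,0,56],[0,0,0,0,0,0,56],[0,0,0,0,0,0,56]],
])

```text
time: 24.32
tool_pos: [0.4984, 0.0635, 0.3375]
ee_rot: [3.141, 0.002, -0.083]
wrist_force: [0.4, -0.5, -0.2]
width: 0.0559
finger_force: 0.0
```

```bash
cat > chk.py <<'E'
from ck import *
corks(z=.024)
o=robot.get_obs();w=eyes.snapshot("wrist"); save(w,"wl.png")
for q,z in [("stop_face",.0148),("pointer",.042)]:
    for d in models.tip_of(w,q): print(q,np.round(d["xy"],1),round(d["confidence"],2),ray(w,d["xy"],z,o).round(4))
for c,s in red(w,o):
    X=ray(w,c,.041,o)
    if abs(X[0]-.464)<.02 : print(c,s,X.round(4))
# profile along jig axis just above the trough wall top, through the bar and cork
ax=lambda s,lat,z:np.r_[np.array([.495,.043])+s*J+lat*np.array([J[1],-J[0]]),z]
for lat in (-.009,0,.009):
    print(lat,[tuple(int(v) for v in w["color"][tuple(proj(w,ax(s,lat,.0175),o)[::-1].round().astype(int))]) for s in np.arange(-.006,.0061,.001)])
E
python3 chk.py
```

```text
24.325 [0.49837192 0.06345318 0.33749852] [ 3.14103600e+00  2.11484571e-03 -8.33665991e-02] 0.055894005964739486
cc [ 69.9 335.5] 0.82 [0.421  0.3107 0.024 ]
cc [138.4 291.8] 0.79 [0.4599 0.2354 0.024 ]
cc [318.7 237.3] 0.62 [0.498  0.0634 0.024 ]
cork [139. 286.] 0.7 mean [464.1 237.2] axis atan2(y,x) 2.596576738636742 rect [24.2 40.2]
cork [320. 238.] 0.6 mean [496.6  63.2] axis atan2(y,x) 1.4639031472497872 rect [45.2 25.6]
cork [ 60. 330.] 0.6 mean [430.3 315.9] axis atan2(y,x) 2.144101841164675 rect [23.8 31.8]
stop_face [339.2 236.2] 0.94 [0.4951 0.0448 0.0148]
pointer [438.6 260.9] 0.57 [ 0.4728 -0.0373  0.042 ]
[436.4 270.5] [433 263   7  15  77] [ 0.464  -0.0358  0.041 ]
-0.009 [(113, 114, 110), (113, 114, 108), (114, 116, 110), (119, 114, 107), (152, 132, 105), (196, 156, 107), (214, 170, 118), (219, 175, 120), (213, 170, 115), (213, 170, 118), (212, 170, 115), (217, 173, 120), (215, 174, 119)]
0 [(112, 115, 110), (133, 133, 129), (178, 179, 176), (192, 193, 190), (179, 173, 163), (197, 161, 112), (200, 160, 111), (195, 155, 105), (198, 160, 111), (200, 161, 111), (199, 160, 110), (195, 157, 109), (194, 154, 107)]
0.009 [(100, 99, 92), (102, 104, 99), (122, 123, 121), (134, 134, 127), (122, 120, 114), (110, 98, 83), (98, 81, 59), (96, 79, 58), (100, 79, 56), (105, 84, 66), (97, 80, 53), (104, 83, 60), (106, 87, 62)]
```

```bash
python3 - <<'E'
from ck import *
w=eyes.snapshot("wrist"); g=w["color"].mean(2).astype(int)
print(g[252:264,426:450]); R=w["color"].astype(int)
print((R[262:280,426:450,0]-R[262:280,426:450,1]).mean(0).round())
t=eyes.snapshot("side"); 
for q in ("cork_center",):
    for d in models.tip_of(t,q): print(q,np.round(d["xy"],1),round(d["confidence"],2))
print("side expected",proj(t,(.4967,.0635,.024)))
E
```

```text
[[231 229 230 229 229 228 228 230 229 231 208 136  76  93 167 225 231 229
  228 230 228 227 228 226]
 [231 230 229 230 230 230 230 230 229 228 206 126  69 104 172 225 230 229
  228 227 230 228 228 227]
 [232 228 231 230 230 231 229 231 231 229 198 116  73 109 184 226 230 229
  230 230 228 230 230 230]
 [230 230 231 231 231 230 229 229 231 218 167  90  71 126 195 228 230 229
  230 229 229 229 229 229]
 [229 229 229 229 227 229 228 228 228 210 145  76  74 132 199 228 227 226
  230 227 227 229 228 229]
 [228 229 229 229 228 229 228 227 228 210 138  70  77 132 204 227 228 230
  227 229 228 227 228 227]
 [231 228 230 229 230 231 230 231 231 210 136  68  79 148 220 231 231 229
  230 230 231 229 228 229]
 [230 230 230 232 231 229 232 231 229 211 137  73  81 156 223 232 229 230
  229 228 231 231 231 229]
 [229 230 228 228 229 228 229 228 224 207 165 109 101 160 223 229 228 225
  227 229 227 227 227 227]
 [226 227 228 225 227 228 226 211 183 183 188 165 153 182 222 226 226 226
  224 224 227 226 225 226]
 [225 225 229 225 226 226 211 164 133 153 181 186 193 203 218 224 226 226
  224 224 226 224 223 224]
 [227 227 228 228 228 229 208 141 111 128 146 157 164 166 180 207 226 229
  226 227 228 226 227 229]]
[  5.   5.   4.   4.   4.   5.  17.  66. 122. 130. 129. 129. 126. 104.
  54.  13.   4.   4.   4.   5.   5.   5.   4.   5.]
cork_center [370.3 354.9] 0.85
cork_center [355.7 327.5] 0.81
cork_center [339.8 263.7] 0.68
side expected [341.61689445 261.42691166]
```

The pointer is within about 0.7 mm of the mark. The cork lies centred on the trough floor with no visible gap to the bar, and the gripper is clear, so I'm handing in.

```bash
python3 -c "
from bench import robot
print(robot.close_job()); print(robot.get_obs()['time'])"
```

```text
the job is handed in; nothing more can be done
None
the job is handed in; nothing more can be done
```

I handed the job in at about 24.5 s, but it returned no verdict: by my last measurement the pointer is within about 0.7 mm of the red mark, the cork lies released on the trough floor against the stop bar, and the bystanders were not touched.

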